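# Hold the plastic-scrap can open by its lever

### The arm

A 6-joint arm with a two-finger parallel gripper is mounted at the origin on the work surface. World frame = base frame: x ahead of the robot, y to its left, z up, the work surface at z = 0. Lengths are in m, angles in rad, forces in N, time in s.
With the tool pointing down it reaches from about 0.25 to 0.725 m from the base axis. Payload 4 kg.
Tool frame: the origin (TCP) lies midway between the tips of the shut fingers; the grasp point (between the pads) lies 19 mm behind it; z points along the fingers, y is the line along which they close (so a half turn about z gives the same grasp; the last joint's range is limited). The gripper opens to 85 mm and grips with 20 to 120 N. Pads are 22 mm wide; open, the fingers measure 114 mm over their backs; the gripper's body (76 mm by 85 mm) begins 54 mm behind the grasp point. The pads swing forward as they close: fully open they stand 13 mm farther back than shut.
Start: joints at [-1.334, 0.241, 0.005, 1.335, 0, 1.571], TCP at [0.117, -0.486, 0.231] pointing down, gripper open.
Joint ranges: [-2.72, 2.72], [-1.05, 1.87], [-1.09, 1.28], [-1.99, 2.15], [-1.42, 1.44], [-3.14, 3.14]. Speed limits (rad/s): [2.79, 2.79, 3.14, 3.14, 3.14, 3.14].

### API

Orientations are given as a unit quaternion [x, y, z, w].
In Python, from workcell import bot gives the robot as it stands.
- The arm moves only by the tool move_arm, never from a script. Its argument "motion" is a list of rows, each an object of numbers: "x", "y", "z": the shift along the tool's x, y, z in cm; "yaw": the turn about the tool's z in degrees. A call has 1 to 20 rows; each row is the pose to reach, as a shift and turn from the pose commanded when the call began, along the tool's axes at that moment; what a row does not reach only later rows make up. A row lasts 1/8 s, in which the tool goes at most 62.5 mm and 10.7 degrees, less where a joint would pass 70% of its speed; a pose out of reach is approached as far as the arm can. A call with a gripper value outside its range is refused whole. "gripper" is the opening, from -1 (shut) to 1 (fully open), set as the call begins (left out, the last holds). The fingers move at their own pace and stop on an object; the grip force is fixed at half the most. Time passes only in rows, so rows that repeat a pose let the fingers close. It gives the time, the measured TCP pose, the force, the opening and the grip force at its end, in the units of the state.
- bot.get_obs(): the state, without advancing time (a new reading comes with each control period).
- bot.camera(name): name is "scene" or "top"; returns the picture (384x512x3 uint8, blue, green, red); there is no depth.
- bot.camera_model(name): a dict with "K" (3x3 intrinsics, pixels), "world_from_camera" (4x4, takes a point from camera to world coordinates). Camera axes: x right, y down, z forward; pixel columns grow to the right and rows downward; lengths in m; the calibration is good to about 2 mm. A picture is of the moment at which its call begins. camera_model takes no time and is no camera call.
- bot.job_done(): hands the job in; it is judged then, once.
Trained networks look in the newest picture that a camera, given by its name, has taken for a name from the list of things; names that differ only in an ending like _2 or _b are one class to them, and where a whole thing is asked for, a point or a joint stands for the part that bears it (a point fixed in the world has none). Each returns a list of dicts, best first, with "score" (0 to 1); they miss things now and then, are a little off and sometimes report something else, mostly with a low value. They report only what shows in the picture. A call takes as long as a camera call.
- bot.cut_out(camera, name): "mask" (384x512 bool, what is visible of it) and "centre" ([row, column] in pixels, amid what is visible of it).
The state is a dict: "clock": time; "joint_pos": joint angles; "joint_vel": joint speeds; "tau": joint torques, N m; "eef_pos": TCP position; "tool_rot": TCP orientation; "ft_force": force on the tool from outside, world axes, zero at the start; "ft_torque": the same for the moment, N m; "grip_width": finger opening in m; "grasp_force": force on a finger pad.
Only numpy, scipy, OpenCV 4.12 (cv2) and the standard library are available. Lean on these libraries where they do the work, as an engineer would, in place of code of your own. Each camera call takes 0.05 s, during which the arm holds its last target. There are 200 camera calls.

### The job

Open the blue waste can for me so that I can drop failed prints in: with your fingertips press the pad of its side lever slowly and smoothly all the way down, so that the heavy lid rises wide open, and do not force it hard past its stop. Finish while still holding the lever down, with the lid standing open. Do not lift the lid itself, keep the red can shut, and leave the bottle, scraper and key tag where they are.

Things in the scene. Friction and masses are not known exactly. Their poses are not given: they have to be found in the camera images.
- blue_can: Blue sheet-steel bench waste can, screwed to the desk. Box 170 mm deep (its x), 150 mm wide (its y), 171 mm tall with the lid shut. Origin: centre of its underside, on the desk. Its front faces its own -x, towards the robot within 0.35 rad of yaw; lid hinge at the back. A lever lies along its right side (its -y) and ends in a pad in front of the can. Blue and red may swap places.
- blue_lever: Flat steel lever of the blue can. Origin: its pivot, on the can's right side, 52 mm above the desk. Long arm 190 mm forward to the pad; short arm 51 mm back to a push rod that raises the lid. At rest it slopes up to the front by 0.158 rad (axes then parallel to the can's). Pressed, it turns 0.316 rad about its y to a firm stop. Let go, the lid's weight returns it.
- blue_pad (a point): Centre of the top of the grey ribbed pad, 44 mm (front to back) by 50 mm, on the long end of the blue can's lever. At rest 102 mm above the desk; at the stop 42 mm (60 mm travel, straight down within 7 mm). It lies 74 mm in front of the can's front wall, 65 mm right of the can's centre line. It takes 7 to 13 N at first, 3 to 7 N near the end, then rises sharply at the stop.
- blue_lid: Heavy steel lid of the blue can, 180 by 164 mm, 0.6 kg. Origin: on the hinge line, 91 mm behind the can's centre, 160 mm above the desk. Its z axis points up when shut and leans back as the front rises: 1.13 rad (65 degrees) with the lever at its stop, about 0.019 rad per mm of pad travel (1.0 rad some 6 mm before the stop). Only the lever holds it open.
- blue_lid_front (a point): Middle of the front edge of the blue lid, on top: 169 mm above the desk when shut, about 330 mm when wide open.
- red_can: Red can for solvent wipes, built exactly as the blue one and screwed down likewise. Origin: centre of its underside.
- red_lid: Lid of the red can; origin on its hinge line, z axis straight up when shut. To stay shut.
- red_pad (a point): Centre of the top face of the grey pad on the red can's lever, about 102 mm above the desk. Not to be pressed.
- wash_bottle: White round bottle with a red cap, 60 mm across, 165 mm tall, standing between the cans. Origin: centre of its underside. To be left alone.
- scraper: Print scraper with an orange handle and steel blade, 170 mm long, lying on the desk in front of the gap between the cans. To be left alone.
- key_tag: Turquoise printed round key tag, 42 mm across, 5 mm thick, lying on the desk. Origin: centre of its underside. To be left alone.

How it is judged:
On the way:
1. the blue lid starts to rise while the fingers press the lever (angle between blue_lid's own z axis and vertical above 0.25 rad and contact force between the fingers and blue_lever above 1 N), for 0.05 s.
At the end, for the whole second after the job is handed in: The blue lid stands still, open by more than 1.0 rad of its 1.13, held only by the fingers pressing its lever (over 1 N); the red lid is shut; bottle, scraper and key tag are within 15 mm of their starts (angle between blue_lid's own z axis and vertical above 1 rad and angular speed of blue_lid below 0.1 rad/s and contact force between the fingers and blue_lever above 1 N and angle between red_lid's own z axis and vertical below 0.05 rad and distance of each of wash_bottle, scraper, key_tag from where it was at the start of the episode below 0.015 m); the arm keeps its last pose, push and grip.
It fails at once if the lid is flung up or let slam (faster than 3 rad/s) (angular speed of blue_lid above 3 rad/s).
It fails at once if the robot touches the blue lid itself, or works the lever with the arm or hand body instead of the fingers (contact force between any of the fingers, the arm and blue_lid above 1 N or contact force between the arm and blue_lever above 2 N).
It fails at once if the lever is forced, over 60 N (contact force between the fingers and blue_lever above 60 N).
It fails at once if the red can is opened (angle between red_lid's own z axis and vertical above 0.15 rad).
It fails at once if the bottle, scraper or key tag is moved or lifted (distance of any of wash_bottle, scraper, key_tag from where it was at the start of the episode above 0.02 m).
It also fails if it takes over 32 s, if anything falls off the work surface, if the arm or the gripper's body presses on something with over 40 N, if the wrist force passes 120 N, or if a joint passes its speed limit or range.

## Working session

There is one attempt and no reset: what is moved stays moved. The work goes in short steps, Python scripts to look and compute and a tool call to move; the robot and the scene stay as the last step left them, time stands still between calls to the robot, and variables do not carry over. Pictures are saved under pics/ and viewed, at most 10 in all, crops included, and the job is handed in when it is done.

Besides the shell and the picture viewer there is one more tool, called after "Call:" as name([rows], argument=value, ...), one row to a line, values as JSON. move_arm: Moves the arm, as the interface text tells. Its arguments: {"type":"object","properties":{"motion":{"type":"array"},"gripper":{"type":"number"}},"required":["motion"]}

```bash
mkdir -p pics; cat > h.py <<'E'
import numpy as np, cv2
from workcell import bot
def ray(cam,rc,z):
    m=bot.camera_model(cam);K=np.array(m["K"]);T=np.array(m["world_from_camera"])
    d=T[:3,:3]@np.linalg.inv(K)@[rc[1],rc[0],1];o=T[:3,3]
    return (o+d*(z-o[2])/d[2]).round(4)
E
python3 - <<'E'
from h import *
for c in("scene","top"):
    im=bot.camera(c);cv2.imwrite(f"pics/{c}0.png",im)
    for n,z in(("blue_pad",.102),("red_pad",.102),("blue_lid",.165),("blue_lever",.08),("red_lid",.165),("wash_bottle",.1),("key_tag",.005),("scraper",.01)):
        for r in bot.cut_out(c,n)[:2]:
            print(c,n,round(r["score"],2),np.round(r["centre"],1),r["mask"].sum(),ray(c,r["centre"],z))
o=bot.get_obs();print(o["clock"],o["eef_pos"],o["tool_rot"],o["grip_width"])
E
```

```text
scene blue_pad 0.4 [232.8 160.8] 59 [ 0.6474 -0.3355  0.102 ]
scene red_pad 0.7 [151.4 312.3] 100 [0.4167 0.2151 0.102 ]
scene blue_lid 0.79 [195.1 183.2] 2420 [ 0.5776 -0.252   0.165 ]
scene wash_bottle 0.61 [221.6 274.6] 774 [ 0.6951 -0.009   0.1   ]
scene key_tag 0.65 [193.7 231.2] 114 [ 0.4429 -0.0832  0.005 ]
scene scraper 0.6 [193.7 260.3] 337 [0.4763 0.0109 0.01  ]
top blue_pad 0.74 [256.2 366. ] 490 [ 0.4093 -0.311   0.102 ]
top blue_pad 0.72 [194.3 342.2] 6900 [ 0.5644 -0.261   0.102 ]
top red_pad 0.72 [250.2 152.2] 696 [0.4366 0.2152 0.102 ]
top blue_lid 0.72 [187.3 341.7] 5535 [ 0.5729 -0.2459  0.165 ]
top blue_lever 0.69 [253.7 363.7] 458 [ 0.4149 -0.312   0.08  ]
top red_lid 0.91 [188.6 126. ] 5530 [0.5817 0.2615 0.165 ]
top wash_bottle 0.77 [162.8 238.4] 517 [ 6.521e-01 -6.000e-04  1.000e-01]
top key_tag 0.49 [246.7 267.5] 193 [ 0.4378 -0.0718  0.005 ]
top key_tag 0.36 [252.5 362.1] 479 [ 0.416  -0.3291  0.005 ]
top scraper 0.67 [233.  233.8] 1017 [0.477  0.0192 0.01  ]
top scraper 0.57 [244.4 269.6] 231 [ 0.4439 -0.0775  0.01  ]
0.9 [ 0.1172678  -0.48604419  0.23130778] [ 9.93003014e-01  1.18089012e-01 -8.99451830e-06 -6.44867258e-06] 0.0853054209072028
```

View pics/top0.png

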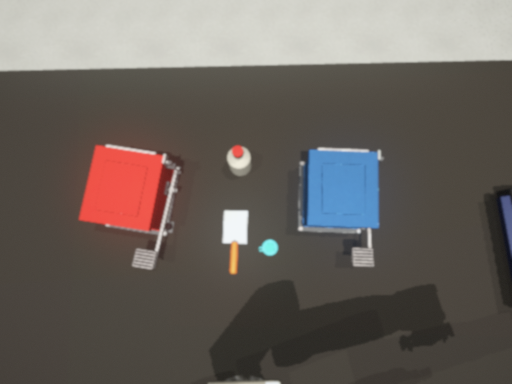

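View pics/scene0.png

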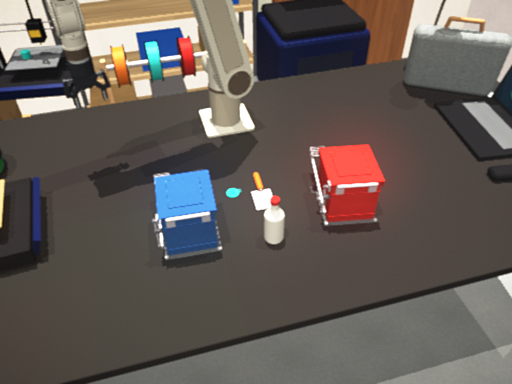

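The blue can is on the right in the top view. Its lid spans about cols 306–380 and rows 150–230, and its pad is at about (row 257, col 363). The tag, scraper and bottle are well to the left. I'll refine the can's yaw and the pad.

```bash
python3 - <<'E'
from h import *
im=cv2.imread("pics/top0.png")
b,g,r=[im[...,i].astype(int) for i in range(3)]
m=((b>110)&(b-r>60)&(np.indices(b.shape)[1]<420)&(np.indices(b.shape)[1]>280)&(g<150)).astype(np.uint8)
m[:140]=0;m[240:]=0
rc=cv2.minAreaRect(cv2.findNonZero(m));print(rc)
P=np.array([ray("top",p[::-1],.169) for p in cv2.boxPoints(rc)]);print(P,P.mean(0))
sub=(np.abs(b-r)<30)&(b>70);sub[:246]=0;sub[270:]=0;sub[:,:345]=0;sub[:,380:]=0
q=cv2.minAreaRect(cv2.findNonZero(sub.astype(np.uint8)));print(q,ray("top",q[0][::-1],.1))
print(np.array([ray("top",p[::-1],.1) for p in cv2.boxPoints(q)]))
o=bot.get_obs();print(o["clock"],o["ft_force"])
cv2.imwrite("pics/c.png",cv2.resize(im[140:280,280:400],None,fx=4,fy=4,interpolation=2))
E
```

```text
((341.9613342285156, 188.8896484375), (75.32015228271484, 77.36170196533203), 2.4895529747009277)
[[ 0.4842 -0.1496  0.169 ]
 [ 0.6674 -0.1652  0.169 ]
 [ 0.6553 -0.344   0.169 ]
 [ 0.4726 -0.3231  0.169 ]] [ 0.569875 -0.245475  0.169   ]
((364.5, 257.5), (23.0, 29.0), 90.0) [ 0.4062 -0.3077  0.1   ]
[[ 0.4351 -0.2735  0.1   ]
 [ 0.4334 -0.3455  0.1   ]
 [ 0.3775 -0.3415  0.1   ]
 [ 0.3793 -0.2702  0.1   ]]
0.9 [ 0.39996796  0.66178022 -0.3349179 ]
```

View pics/c.png

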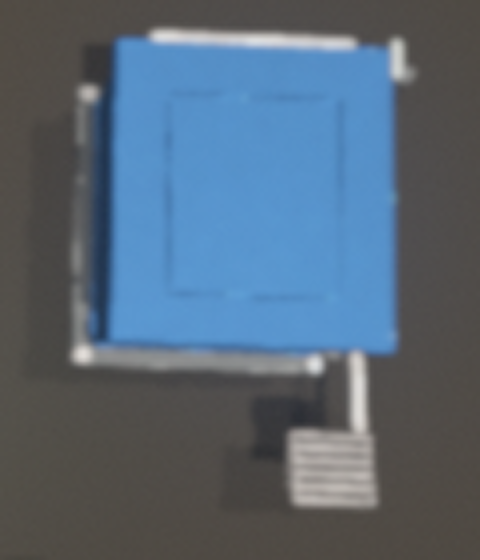

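Pad centre is at about crop (333,468), or pixel (363,257), which is world (0.407, -0.304). Can yaw is about -0.09. This agrees with the can geometry. Next I shut the fingers and go above the pad.

Call:
move_arm([
  {"x":3,"y":-1,"z":0,"yaw":2},
  {"x":7,"y":-2.4,"z":0,"yaw":4},
  {"x":11.5,"y":-4,"z":0,"yaw":7},
  {"x":16,"y":-5.5,"z":0,"yaw":10},
  {"x":20.5,"y":-7,"z":1,"yaw":13},
  {"x":25,"y":-8.6,"z":3,"yaw":16},
  {"x":29,"y":-10,"z":5,"yaw":18},
  {"x":31.5,"y":-10.8,"z":7,"yaw":18},
  {"x":32.2,"y":-11.1,"z":8.5,"yaw":18},
  {"x":32.2,"y":-11.1,"z":9,"yaw":18},
  {"x":32.2,"y":-11.1,"z":9,"yaw":18},
], gripper=-1)

```text
clock: 2.28
eef_pos: [0.4034, -0.3032, 0.1413]
tool_rot: [0.999, -0.039, -0.0, 0.0]
ft_force: [0.5, -1.0, 0.1]
grip_width: -0.0002
grasp_force: 0.0
```

```bash
python3 - <<'E'
from h import *
o=bot.get_obs();print(o["clock"],o["eef_pos"],o["tool_rot"],o["grip_width"],o["ft_force"])
T=bot.camera("top");S=bot.camera("scene")
f=lambda i:cv2.resize(i,(400,600))
a=cv2.resize(T[160:300,290:430],(400,400),interpolation=2);b=cv2.resize(S[130:270,110:250],(400,400),interpolation=2)
cv2.imwrite("pics/d.png",np.hstack([a,b]))
m=bot.camera_model("top");K=np.array(m["K"]);W=np.linalg.inv(m["world_from_camera"])
for p in (o["eef_pos"],[.407,-.304,.102]):
    c=K@(W@np.r_[p,1])[:3];print(c[:2]/c[2])
E
```

```text
2.275 [ 0.40338785 -0.30319176  0.14132312] [ 9.99225660e-01 -3.93445179e-02 -2.97288528e-04  1.15109515e-05] -0.00022609829681436986 [ 0.49703816 -0.96424784  0.14663878]
[367.72392548 259.34383723]
[363.22769708 257.23122039]
```

View pics/d.png

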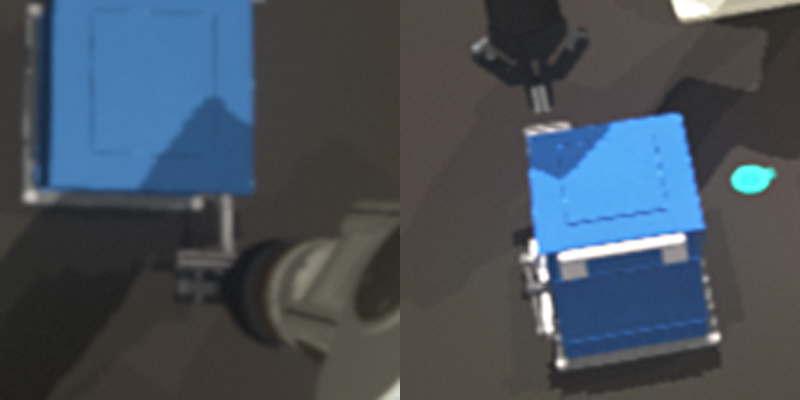

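The tips stand above the pad and slightly towards the robot. In the left half the hand is at about (195,280), and the right half shows the tips over the pad. Now a slow press.

Call:
move_arm([
  {"z":1},
  {"z":2},
  {"z":2.7},
  {"z":3.2},
  {"z":3.6},
  {"z":3.9},
  {"z":4.2},
  {"z":4.5},
  {"z":4.8},
  {"z":5.2},
  {"z":5.5},
  {"z":5.5},
])

```text
invalid input at $.motion[0]: expected keys x, y, z, yaw
```

Call:
move_arm([
  {"x":0,"y":0,"z":1,"yaw":0},
  {"x":0,"y":0,"z":2,"yaw":0},
  {"x":0,"y":0,"z":2.7,"yaw":0},
  {"x":0,"y":0,"z":3.2,"yaw":0},
  {"x":0,"y":0,"z":3.6,"yaw":0},
  {"x":0,"y":0,"z":3.9,"yaw":0},
  {"x":0,"y":0,"z":4.2,"yaw":0},
  {"x":0,"y":0,"z":4.5,"yaw":0},
  {"x":0,"y":0,"z":4.8,"yaw":0},
  {"x":0,"y":0,"z":5.2,"yaw":0},
  {"x":0,"y":0,"z":5.5,"yaw":0},
  {"x":0,"y":0,"z":5.5,"yaw":0},
])

```text
clock: 3.88
eef_pos: [0.4025, -0.3027, 0.0873]
tool_rot: [0.999, -0.039, -0.002, 0.001]
ft_force: [-6.9, 1.9, 11.6]
grip_width: -0.0
grasp_force: 5.4
```

Call:
move_arm([
  {"x":0,"y":0,"z":0.3,"yaw":0},
  {"x":0,"y":0,"z":0.7,"yaw":0},
  {"x":0,"y":0,"z":1.1,"yaw":0},
  {"x":0,"y":0,"z":1.5,"yaw":0},
  {"x":0,"y":0,"z":1.9,"yaw":0},
  {"x":0,"y":0,"z":2.3,"yaw":0},
  {"x":0,"y":0,"z":2.7,"yaw":0},
  {"x":0,"y":0,"z":3.0,"yaw":0},
  {"x":0,"y":0,"z":3.3,"yaw":0},
  {"x":0,"y":0,"z":3.6,"yaw":0},
  {"x":0,"y":0,"z":3.8,"yaw":0},
  {"x":0,"y":0,"z":4.0,"yaw":0},
  {"x":0,"y":0,"z":4.0,"yaw":0},
])

```text
clock: 5.5
eef_pos: [0.403, -0.3026, 0.0464]
tool_rot: [0.999, -0.039, -0.001, 0.0]
ft_force: [-3.9, -0.6, 4.1]
grip_width: -0.0001
grasp_force: 2.5
```

Call:
move_arm([
  {"x":0,"y":0,"z":0.1,"yaw":0},
  {"x":0,"y":0,"z":0.2,"yaw":0},
  {"x":0,"y":0,"z":0.3,"yaw":0},
  {"x":0,"y":0,"z":0.4,"yaw":0},
  {"x":0,"y":0,"z":0.4,"yaw":0},
  {"x":0,"y":0,"z":0.4,"yaw":0},
])

```text
clock: 6.25
eef_pos: [0.4042, -0.3027, 0.043]
tool_rot: [0.999, -0.039, -0.0, 0.0]
ft_force: [-5.9, 0.7, 9.8]
grip_width: 0.0001
grasp_force: 5.1
```

```bash
python3 - <<'E'
from h import *
S=bot.camera("scene");cv2.imwrite("pics/e.png",cv2.resize(S[90:270,80:260],(600,600),interpolation=2))
o=bot.get_obs();print(o["clock"],o["eef_pos"],o["ft_force"])
E
```

```text
6.3 [ 0.40413241 -0.3026827   0.04294861] [-6.33932477  0.61097013  8.87467179]
```

View pics/e.png

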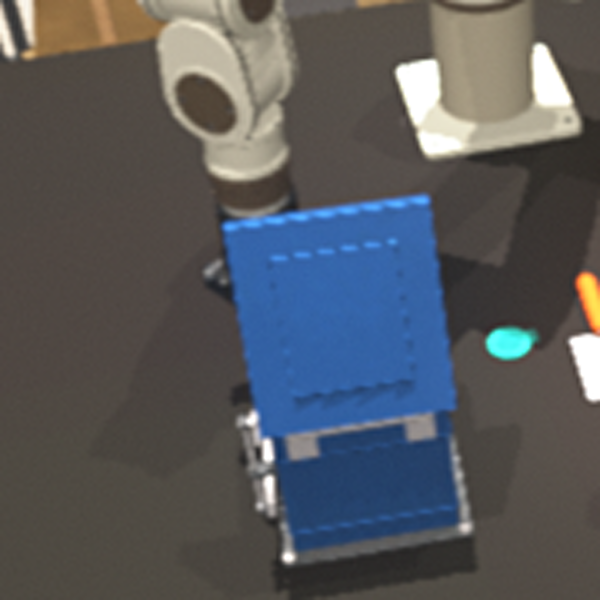

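The lid stands wide open, with its top edge at about (330,210) in the crop. The press force rose from 4 N to about 9 N at z = 43 mm, so the lever is at its stop, and nothing else has moved. I'm handing in.

```bash
python3 -c "
from workcell import bot
print(bot.job_done())"
```

```text
the job is handed in; nothing more can be done
None
```

The blue can's lid is wide open, with the fingertips holding the lever at its stop with about 9 N; I left the red can, bottle, scraper and key tag untouched, and handed the job in soon after 6.3 s (no verdict was returned).

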